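# Back off the left-hand spindle nut and take out the slotted washer

## Robot

A 7-joint arm with a two-finger parallel gripper is mounted at the origin on the work surface. World frame = base frame: x ahead of the robot, y to its left, z up, the work surface at z = 0. Lengths are in m, angles in degrees, forces in N, time in s.
With the tool pointing down it reaches from about 0.35 to 0.775 m from the base axis. Payload 3.1 kg.
Tool frame: the origin (TCP) lies on the centre line of the jaws, within the pads' length; the fingertips stand 17 mm ahead of it and the grasp point (between the pads) lies 2 mm behind it (robot.tip_reach is the distance from the TCP to the fingertips, in m); z points along the fingers, y is the line along which they close (so a half turn about z gives the same grasp; the last joint's range is limited). The gripper opens to 85 mm and grips with 20 to 120 N. Pads are 22 mm wide; open, the fingers measure 114 mm over their backs; the gripper's body (76 mm by 85 mm) begins 54 mm behind the grasp point. The pads swing forward as they close: fully open they stand 13 mm farther back than shut.
Start: joints at [-75.556, 17.813, 0.802, 86.603, -0.252, 75.585, -1.558], TCP at [0.159, 0.526, 0.248] pointing down, gripper open.
Joint ranges: [-154.91, 154.91], [-16.99, 109.72], [-72.82, 74.43], [7.12, 147.25], [-82.49, 262.49], [11.32, 116.49], [-174.64, 174.64]. Speed limits (degrees/s): [159.86, 159.86, 180, 180, 180, 180, 180].

## Interface

Orientations are given as [roll, pitch, yaw] about the fixed x, y, z axes, in that order (R = Rz(yaw) Ry(pitch) Rx(roll)).
In Python, from station import robot, fingers, vision, workorder, recognise gives the robot as it stands. Calls block until the motion is done:
- robot.move_to(position, orientation): joint-space move of the TCP to a pose.
- robot.line_to(position, orientation=None, velocity=0.15, f_stop=None): straight line of the TCP; orientation=None keeps the orientation; velocity is the mean speed in m/s. With f_stop (N) it stops when the force on the tool has changed by that much, and returns True; else False.
- robot.move_j(angles): joint-space move.
- fingers.gripper_to(opening, force=None): opening from 0.0 (shut) to 1.0 (fully open); force is the grip in N (None keeps the last); returns when the fingers have stopped.
- robot.pause(seconds).
- robot.inverse_kinematics(position, orientation): joint angles nearest the present ones, or None.
- vision.grab_frame(name): name is "side" or "top"; returns the picture (400x640x3 uint8, red, green, blue); there is no depth.
- vision.calibration(name): a dict with "mtx" (3x3 intrinsics, pixels), "k1" (the pictures are not rectified: a ray, as slopes to the right and down, at radius r is drawn at 1 + k1 r^2 times it, then the intrinsics apply), "extrinsics" (4x4, takes a point from world to camera coordinates). Camera axes: x right, y up, looking along -z (the intrinsics and any distortion apply to the point x, -y, -z); pixel columns grow to the right and rows downward; lengths in m; the calibration is good to about 2 mm. A picture is of the moment at which its call begins. calibration takes no time and is no camera call.
A pose or a line that the arm cannot do raises robot.PlanningError and nothing moves.
- workorder.close_job(): hands the job in; it is judged then, once.
Trained networks look in the newest picture that a camera, given by its name, has taken for a name from the list of things; names that differ only in an ending like _2 or _b are one class to them, and where a whole thing is asked for, a point or a joint stands for the part that bears it (a point fixed in the world has none). Each returns a list of dicts, best first, with "p" (0 to 1); they miss things now and then, are a little off and sometimes report something else, mostly with a low value. They report only what shows in the picture. A call takes as long as a camera call. They do not tell look-alikes from the thing itself.
- recognise(label, camera): "rect" ([centre column, centre row, width, height] in pixels, round what is visible of it).
Readings, each from a call of its own:
- robot.current_time_s(): time.
- robot.current_joint_positions(): joint angles.
- robot.current_dq(): joint speeds.
- robot.current_joint_torque(): joint torques, N m.
- robot.current_tool_pos(): TCP position.
- robot.current_eef_rot(): TCP orientation.
- robot.current_contact_force(): force on the tool from outside, world axes, zero at the start.
- robot.current_torque(): the same for the moment, N m.
- robot.current_finger_gap(): opening from 0.0 (shut) to 1.0 (fully open).
- robot.current_gripper_force(): force on a finger pad.
Only numpy, scipy, OpenCV 4.12 (cv2) and the standard library are available. Lean on these libraries where they do the work, as an engineer would, in place of code of your own. Each camera call takes 0.05 s, during which the arm holds its last target. There are 200 camera calls.

## Task

Free the worn disc of the finishing machine: its bar nut has a left-hand thread, so loosen it the opposite way from normal and wind it right back until it comes up against its stop, feeling for the stop and not dragging the braked spindle round with it. Then ease the slotted washer out from under the nut by its yellow tab, without wrenching it, and lay it flat, tab up, in the blue tray (no dropping), leaving the nut wound back and the shoe last, glue bottle and tin of tacks where they are.

Things in the scene. Friction and masses are not known exactly. Their poses are not given: they have to be found in the camera images.
- machine: Fixed finishing machine: green upright motor 128 mm across on a round 160 mm foot, red-brown abrasive disc 136 mm across on top, 70 mm above the table. Origin: centre of its underside, on the spindle axis; z up; -y is the way the washer's tab points. On top a square steel pocket, 60 x 60 mm inside, 70 x 70 mm outside, its lip 3.5 mm above its floor, its floor level with the disc.
- seat (a point): Centre of the pocket floor on the machine's top, on the spindle axis, 70 mm above the table; axes as the machine's. The spindle is an upright steel rod 16 mm across that rises 38 mm from here.
- nut: Bar nut: brass hub 32 mm across, 18 mm tall; 10 mm steel bar through it, a red post on each end. Origin: centre of the hub's underside, on the spindle axis; x along the bar. Left-hand thread: clockwise from above loosens it and it rises 2 mm per radian, anticlockwise tightens. Starts up to 0.5 rad from tight; its stop is half to two thirds of a turn on. Stiff all the way (0.45 N m), stays put.
- post_a (a point): Top centre of one red post of the nut: upright, 12 mm across, axis 55 mm from the spindle axis. It stands 29 mm above the top of the bar. Its top is 50 mm above the pocket floor with the nut right down, 58 mm when wound back to its stop. It can be pushed round with closed fingers (about 8 N) or gripped.
- post_b (a point): Top centre of the other red post, same size; the spindle axis lies midway between the two.
- spindle_pin (a point): End of the brass cross pin near the spindle's top, 12 mm from the axis, 37 mm above the pocket floor. A brake holds the spindle but slips at about 1.5 N m (27 N at a post): it is dragged round if the nut is pushed on against its stop, or turned on when tight. The pin must not travel more than 1.5 mm.
- washer: Loose slotted alloy washer, about 80 g: plate 56 x 56 x 6 mm, 19 mm slot round the spindle, open at +y, ending 9.5 mm from the centre. Origin: centre of the underside, at the start on the spindle axis. An arm 16 mm wide, on top, leads to the tab at -y. It has 2 mm play in the pocket: raise it 4 to 8 mm to clear the lip under the wound-back nut (8 mm of room), then draw it 40 mm or more to -y.
- tab (a point): Top centre of the washer's yellow tab, 95 mm from the washer's origin along its -y and 30 mm above its underside. The tab is upright, 10 mm thick (washer's x), 30 mm long (y), 30 mm tall, its foot level with the washer's underside; it hangs free beside the motor, to be gripped from above across its thickness.
- tray: Blue square tray, 200 x 200 x 28 mm outside, walls and floor 5 mm thick; origin at the centre of its underside. It stands on the table.
- last: Green shoe last, 220 mm long, on the table; origin at the middle of its underside. Bystander.
- glue: Blue glue bottle, 48 mm across, 130 mm high, upright; origin at the centre of its underside. Bystander.
- tacks: Round tin of tacks, 60 mm across, 24 mm high; origin at the centre of its underside. Bystander.
There are look-alikes about, which are no part of the job. Of the things like the washer, leave any that is black; of the rest the smaller one is meant.

How it is judged:
By the outcome, as a careful person would: the job done as asked, in the order asked, and still so for the second after the job is handed in, with the robot touching nothing.
It also fails if it takes over 72 s, if anything falls off the work surface, if the arm or the gripper's body presses on something with over 40 N, if the wrist force passes 120 N, or if a joint passes its speed limit or range.

## Working session

There is one attempt and no reset: what is moved stays moved. The work goes in short steps, each a Python script; the robot and the scene stay as the last script left them, time stands still between calls to the robot, and variables do not carry over. Pictures are saved under pics/ and viewed, at most 10 in all, crops included, and the job is handed in when it is done.

```bash
ls; mkdir -p pics; cat > h.py <<'E'
import numpy as np, cv2
from station import robot, fingers, vision, workorder, recognise
def proj(name,P):
    c=vision.calibration(name);E=np.array(c["extrinsics"]);K=np.array(c["mtx"])
    q=np.atleast_2d(P)@E[:3,:3].T+E[:3,3]
    s=np.c_[q[:,0]/-q[:,2],-q[:,1]/-q[:,2]];r2=(s**2).sum(1,keepdims=True)
    s=s*(1+c["k1"]*r2)
    return s@K[:2,:2].T+K[:2,2]
def ray(name,uv):
    c=vision.calibration(name);E=np.array(c["extrinsics"]);K=np.array(c["mtx"])
    d=np.linalg.solve(K[:2,:2],np.array(uv,float)-K[:2,2]);s=d.copy()
    for _ in range(30): s=d/(1+c["k1"]*(s@s))
    R=E[:3,:3];v=R.T@np.array([s[0],-s[1],-1.]);return -R.T@E[:3,3],v/np.linalg.norm(v)
def at_z(name,uv,z):
    o,v=ray(name,uv);return o+v*(z-o[2])/v[2]
def tri(a,b):
    (o1,v1),(o2,v2)=ray(*a),ray(*b)
    t=np.linalg.lstsq(np.c_[v1,-v2],o2-o1,rcond=None)[0]
    p,q=o1+t[0]*v1,o2+t[1]*v2;return (p+q)/2,np.linalg.norm(p-q)
E
python3 - <<'E'
from h import *
for n in("side","top"):
    im=vision.grab_frame(n);cv2.imwrite(f"pics/{n}0.png",im[...,::-1])
    c=vision.calibration(n);E=np.array(c["extrinsics"]);print(n,c["mtx"],c["k1"],-E[:3,:3].T@E[:3,3])
    for l in "machine nut post_a spindle_pin washer tab tray last glue tacks".split():
        print(n,l,[(np.round(d["rect"]).tolist(),round(d["p"],2)) for d in recognise(l,n)])
print(robot.current_time_s(),robot.current_eef_rot())
E
```

```text
pics
side [[453.39776574   0.         315.52469233]
 [  0.         453.39776574 206.59601465]
 [  0.           0.           1.        ]] -0.08896673664983674 [0.35829181 0.83307802 0.66351525]
side machine [([316.0, 258.0, 78.0, 78.0], 0.82)]
side nut [([316.0, 236.0, 51.0, 35.0], 0.73)]
side post_a [([315.0, 235.0, 52.0, 35.0], 0.95), ([367.0, 236.0, 29.0, 30.0], 0.22)]
side spindle_pin [([314.0, 234.0, 53.0, 34.0], 0.71)]
side washer [([416.0, 358.0, 66.0, 65.0], 0.8), ([283.0, 366.0, 53.0, 67.0], 0.73), ([319.0, 234.0, 44.0, 52.0], 0.63)]
side tab [([286.0, 365.0, 54.0, 70.0], 0.92), ([418.0, 356.0, 66.0, 64.0], 0.75), ([319.0, 234.0, 46.0, 51.0], 0.74), ([241.0, 197.0, 83.0, 41.0], 0.71)]
side tray [([337.0, 194.0, 82.0, 53.0], 0.68)]
side last [([239.0, 196.0, 83.0, 43.0], 0.79)]
side glue [([196.0, 264.0, 28.0, 64.0], 0.84)]
side tacks [([367.0, 236.0, 28.0, 25.0], 0.62)]
top [[471.73538516   0.         322.41934604]
 [  0.         471.73538516 203.04695128]
 [  0.           0.           1.        ]] 0.04549888662014328 [0.43643373 0.02114179 1.12612492]
top machine [([284.0, 222.0, 64.0, 65.0], 0.69)]
top nut [([282.0, 219.0, 24.0, 48.0], 0.64)]
top post_a [([279.0, 218.0, 29.0, 53.0], 0.74)]
top spindle_pin [([279.0, 219.0, 30.0, 49.0], 0.62), ([279.0, 217.0, 27.0, 54.0], 0.35), ([249.0, 118.0, 22.0, 30.0], 0.28)]
top washer [([297.0, 224.0, 64.0, 38.0], 0.77), ([199.0, 311.0, 58.0, 44.0], 0.69), ([170.0, 218.0, 79.0, 53.0], 0.66)]
top tab [([199.0, 311.0, 58.0, 52.0], 0.8), ([296.0, 224.0, 63.0, 35.0], 0.78), ([171.0, 218.0, 83.0, 52.0], 0.62)]
top tray [([419.0, 224.0, 100.0, 95.0], 0.9)]
top last [([373.0, 122.0, 28.0, 94.0], 0.57)]
top glue [([247.0, 118.0, 25.0, 30.0], 0.91)]
top tacks [([334.0, 265.0, 31.0, 25.0], 0.77)]
1.1 [1.79995890e+02 3.60200457e-03 1.63169713e+02]
```

```bash
python3 - <<'E'
import cv2
a=cv2.imread("pics/side0.png");cv2.imwrite("pics/s1.png",cv2.resize(a,None,fx=1.25,fy=1.25))
b=cv2.imread("pics/top0.png");cv2.imwrite("pics/t1.png",cv2.resize(b,None,fx=1.25,fy=1.25))
cv2.imwrite("pics/sc.png",cv2.resize(a[195:305,250:390],None,fx=5.4,fy=5.4,interpolation=cv2.INTER_CUBIC))
cv2.imwrite("pics/tc.png",cv2.resize(b[180:270,240:350],None,fx=6,fy=6,interpolation=cv2.INTER_CUBIC))
E
```

```text
(no output)
```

View pics/s1.png

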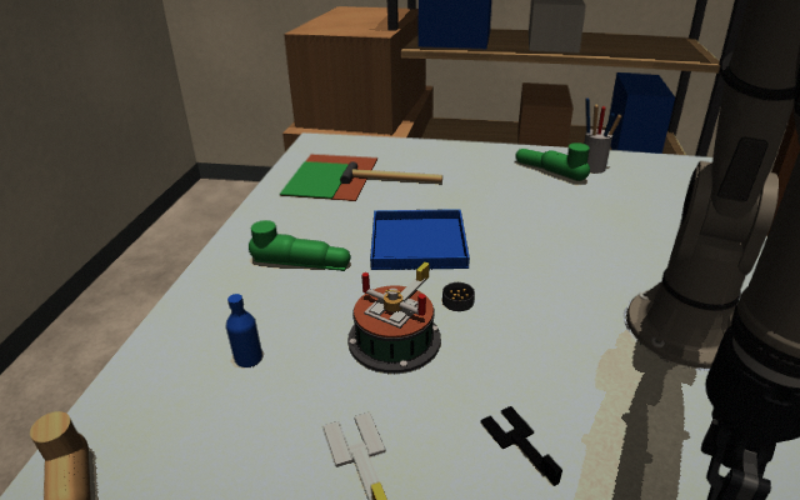

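View pics/t1.png

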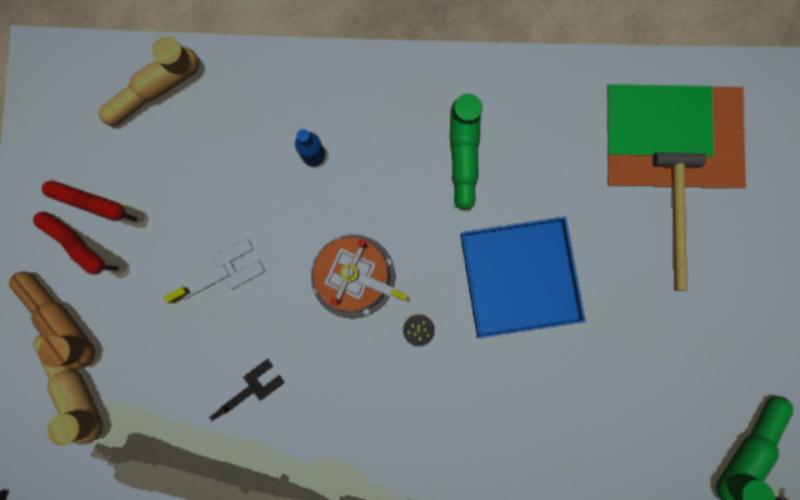

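View pics/sc.png

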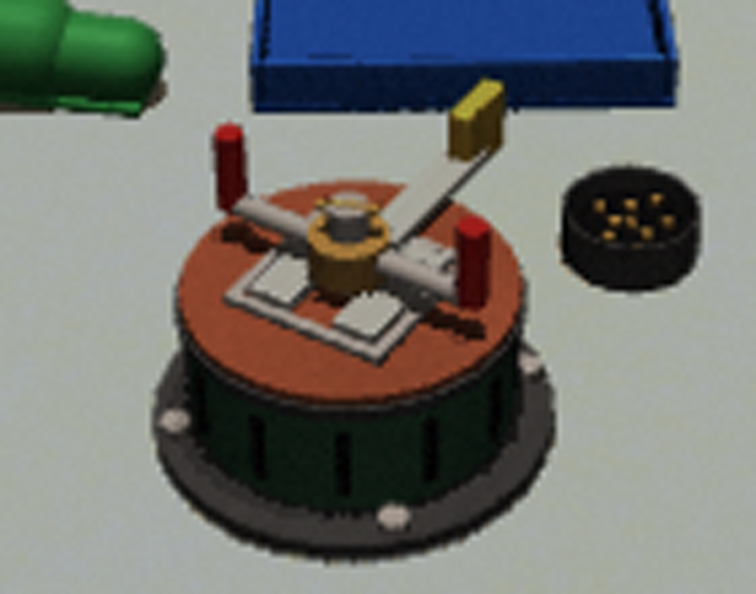

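View pics/tc.png

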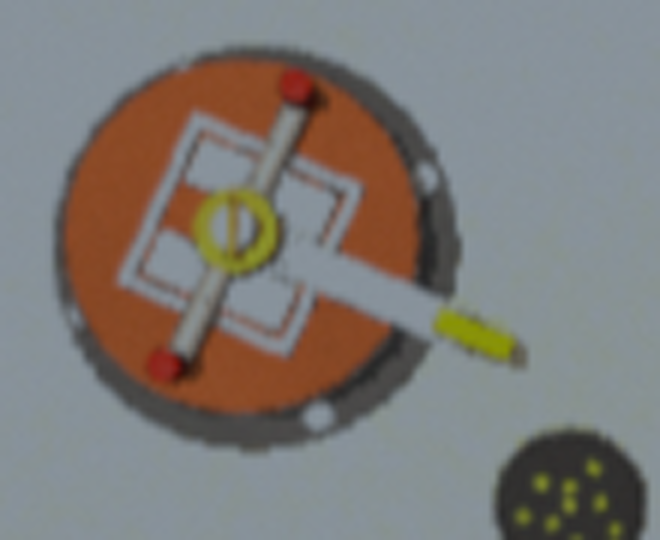

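The washer-like things in the top picture are:
- **Seated washer:** on the machine at (297,224). It is alloy with a yellow tab.
- **Larger loose one:** pale, at (170,218).
- **Black one:** at (199,311).

I choose the one on the machine. The crops confirm it: tab at about (319,236), red posts at (289,194) and (267,240), spindle at (279,218). Next I triangulate these points.

```bash
python3 - <<'E'
from h import *
S=lambda U,V:("side",((U+.5)/5.4-.5+250,(V+.5)/5.4-.5+195))
T=lambda U,V:("top",((U+.5)/6-.5+240,(V+.5)/6-.5+180))
# red posts: top-cam match: side-left (far) post etc.
for n,t,s in[("p1",T(296,85),S(229,131)),("p2",T(163,362),S(474,224)),("p1x",T(296,85),S(474,224)),("p2x",T(163,362),S(229,131)),("tab",T(476,334),S(477,99)),("spin",T(236,230),S(350,203))]:
    p,e=tri(t,s);print(n,p.round(4),round(e,4))
c=vision.calibration("top");E=np.array(c["extrinsics"]);print(E.round(3))
# known-height back-projections
for n,t,z in[("p1",T(296,85),.12),("p2",T(163,362),.12),("tab",T(476,334),.1),("spin",T(236,230),.108)]:print(n,at_z(*t,z).round(4))
for n,t,z in[("p1",S(474,224),.12),("p2",S(229,131),.12),("tab",S(477,99),.1),("spin",S(350,203),.108)]:print(n,at_z(*t,z).round(4))
# tray corners (top image outer rim z=.028), from 1.25x picture
q=[((u+.5)/1.25-.5,(v+.5)/1.25-.5) for u,v in[(461,234),(565,217),(584,321),(477,337)]]
P=np.array([at_z("top",a,.028) for a in q]);print("tray",P.round(3),P.mean(0).round(4))
for l,uv,z in[("tacks",(334,263.5),.024),("glue",(247,118),.1),("last",(373,122),.03)]:print(l,at_z("top",uv,z).round(3))
E
```

```text
p1 [0.5609 0.0933 0.1186] 0.0053
p2 [0.4601 0.137  0.1194] 0.0065
p1x [0.5148 0.0932 0.0903] 0.1039
p2x [0.5024 0.1423 0.1594] 0.0823
tab [0.4744 0.0266 0.0971] 0.0052
spin [0.5095 0.1142 0.1058] 0.0046
[[ 0.026 -1.     0.003  0.007]
 [ 0.994  0.026  0.107 -0.555]
 [-0.107  0.     0.994 -1.073]
 [ 0.     0.     0.     1.   ]]
p1 [0.5634 0.0936 0.12  ]
p2 [0.4633 0.1373 0.12  ]
tab [0.4768 0.0269 0.1   ]
spin [0.5117 0.1143 0.108 ]
p1 [0.4568 0.1376 0.12  ]
p2 [0.5577 0.0952 0.12  ]
tab [0.4712 0.0306 0.1   ]
spin [0.5066 0.117  0.108 ]
tray [[ 0.596 -0.087  0.028]
 [ 0.633 -0.281  0.028]
 [ 0.44  -0.315  0.028]
 [ 0.405 -0.119  0.028]] [ 0.5182 -0.2005  0.028 ]
tacks [ 0.415 -0.009  0.024]
glue [0.733 0.194 0.1  ]
last [ 0.752 -0.094  0.03 ]
```

```bash
cat >> h.py <<'E'
C=np.array([.510,.1153]);R=.055
def push(phi,phi0,d=.0170,tip=.100):
    a=np.radians(phi);r=np.array([np.cos(a),np.sin(a)]);t=np.array([np.sin(a),-np.cos(a)])
    xy=C+R*r-d*t
    return [*xy,tip+robot.tip_reach+.002*np.radians(max(0,phi0-phi))],[180,0,(phi+90)]
E
python3 - <<'E'
from h import *
print(robot.tip_reach)
phi0=156.5
for phi in (174,120,60,0,-80): 
    p,o=push(phi,phi0);q=robot.inverse_kinematics(p,o);print(phi,np.round(p,3),None if q is None else np.round(q,0))
p,o=push(174,phi0)
fingers.gripper_to(0.0)
robot.move_to([p[0],p[1],.2],o)
print(robot.current_joint_positions(),robot.current_time_s())
print(robot.line_to(p,velocity=.1,f_stop=8),robot.current_tool_pos(),robot.current_contact_force())
for phi in (166,156,146):
    s=robot.line_to(*push(phi,phi0),velocity=.03,f_stop=12);print(phi,s,np.round(robot.current_contact_force(),1),np.round(robot.current_tool_pos(),4))
    if s:break
print(robot.current_time_s())
E
```

```text
0.017
174 [0.454 0.104 0.117] [-28.  15.  16. 111.  -5.  55. 164.]
120 [0.468 0.154 0.118] [-34.  18.  16. 107.  -6.  56. 105.]
60 [0.523 0.171 0.12 ] [-38.  25.  25.  98. -12.  60.  50.]
0 [0.565 0.132 0.122] [-41.  31.  38.  93. -20.  63.   2.]
-80 [0.536 0.064 0.125] [-39.  26.  41. 100. -19.  61. -71.]
[-31.89170448  10.02714377  19.27821308 104.24870882  -3.61726553
  66.31144742 162.62670711] 4.3
False [0.45412539 0.10432869 0.11757479] [ 0.38501191 -0.34167258 -0.49736011]
166 False [ 0.6  0.6 -0. ] [0.4529 0.1122 0.1175]
156 False [ 0.4 -1.1 -0.1] [0.453  0.1217 0.1171]
146 False [-2.8 -6.   4.2] [0.453  0.1281 0.1168]
6.6667
```

```bash
python3 - <<'E'
from h import *
phi0=156.5;phi=146
while phi>-85:
    phi-=10
    s=robot.line_to(*push(phi,phi0),velocity=.04 if phi>0 else .025,f_stop=10)
    f=np.array(robot.current_contact_force());p=np.array(robot.current_tool_pos());a=np.radians(phi)
    v=p[:2]-C; act=np.degrees(np.arctan2(v[1],v[0]))
    print(phi,s,f.round(1),"tan",round(-f[0]*np.sin(a)+f[1]*np.cos(a),1),"tcp ang",round(act,1),"r",round(np.linalg.norm(v),4),round(p[2],4))
    if s:break
print(robot.current_time_s())
E
```

```text
136 False [-4.1 -5.4  5. ] tan 6.7 tcp ang 157.2 r 0.0584 0.1171
126 False [-6.1 -4.6  4. ] tan 7.6 tcp ang 147.1 r 0.0585 0.1174
116 False [-6.6 -2.8  5.1] tan 7.1 tcp ang 137.0 r 0.0585 0.1177
106 False [-6.5 -2.5  4.9] tan 6.9 tcp ang 126.9 r 0.0585 0.118
96 False [-7.2 -2.   4.7] tan 7.4 tcp ang 116.9 r 0.0585 0.1183
86 False [-7.1 -0.6  5.3] tan 7.0 tcp ang 107.0 r 0.0585 0.1187
76 False [-6.7 -0.2  4.1] tan 6.4 tcp ang 97.1 r 0.0585 0.119
66 False [-7.6  0.8  4.9] tan 7.3 tcp ang 87.2 r 0.0585 0.1194
56 False [-7.3  1.5  4.4] tan 6.9 tcp ang 77.4 r 0.0585 0.1197
46 False [-6.8  2.8  4.5] tan 6.8 tcp ang 67.7 r 0.0585 0.1201
36 False [-6.4  4.2  3.5] tan 7.1 tcp ang 58.0 r 0.0585 0.1205
26 False [-5.   4.1  2.8] tan 5.9 tcp ang 48.3 r 0.0584 0.1209
16 False [-4.5  5.6  2.4] tan 6.7 tcp ang 38.6 r 0.0583 0.1213
6 False [-2.8  6.   2.3] tan 6.3 tcp ang 28.9 r 0.0583 0.1218
-4 False [-2.1  7.3  0.8] tan 7.1 tcp ang 19.4 r 0.0582 0.1223
-14 False [-1.   6.7  1.5] tan 6.3 tcp ang 9.5 r 0.058 0.1228
-24 False [1.4 7.2 1.1] tan 7.2 tcp ang -0.6 r 0.0578 0.1233
-34 False [ 3.2  7.4 -0.4] tan 7.9 tcp ang -10.8 r 0.0577 0.1237
-44 False [ 3.1  5.6 -0.5] tan 6.2 tcp ang -21.0 r 0.0575 0.1242
-54 False [ 5.2  4.5 -1.1] tan 6.8 tcp ang -31.3 r 0.0574 0.1247
-64 True [ 4.7  0.4 -2.3] tan 4.4 tcp ang -33.1 r 0.0582 0.1255
15.9417
```

```bash
python3 - <<'E'
from h import *
phi0=156.5
for phi in (-54,-57,-60,-63,-66,-69):
    s=robot.line_to(*push(phi,phi0),velocity=.02,f_stop=12)
    f=np.array(robot.current_contact_force());p=np.array(robot.current_tool_pos());a=np.radians(phi)
    v=p[:2]-C; tan=-f[0]*np.sin(a)+f[1]*np.cos(a)
    print(phi,s,f.round(1),"tan",round(tan,1),"ang",round(np.degrees(np.arctan2(v[1],v[0])),2))
    if s or tan>15:break
b=vision.grab_frame("top")[...,::-1];a=vision.grab_frame("side")[...,::-1]
cv2.imwrite("pics/tc2.png",np.hstack([cv2.resize(b[180:270,240:350],(440,360),interpolation=2),cv2.resize(a[195:305,270:380],(360,360),interpolation=2)]))
print(robot.current_time_s())
E
```

```text
-54 False [ 3.   3.9 -0.4] tan 4.7 ang -33.05
-57 False [ 5.2  7.7 -1.4] tan 8.5 ang -33.73
-60 False [ 9.2  9.  -2.9] tan 12.4 ang -34.4
-63 False [13.2 11.9 -3.6] tan 17.2 ang -35.15
17.2333
```

View pics/tc2.png

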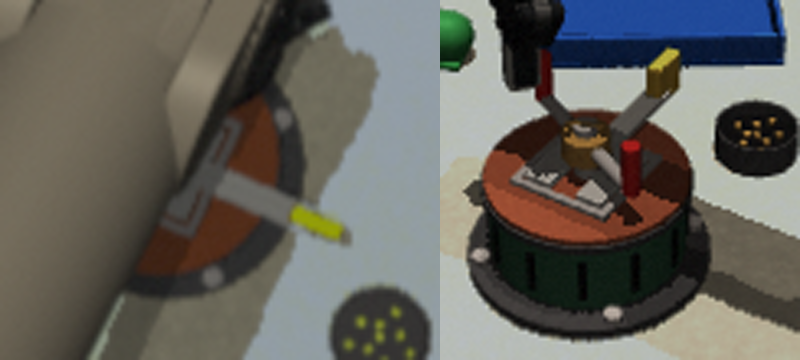

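The nut sits firmly on its stop: the force climbs to 17 N with almost no motion, about 205° from the start. The side view shows it raised, and the tab is free. Next I back off and go to the tab.

```bash
python3 - <<'E'
from h import *
p,o=push(-35,156.5)
robot.line_to(p,o,velocity=.06)
robot.line_to([p[0],p[1],.2],velocity=.2)
fingers.gripper_to(.45,20)
T=[.474,.0287];o=[180,0,67]
robot.move_to([*T,.2],o)
b=vision.grab_frame("top")[...,::-1];a=vision.grab_frame("side")[...,::-1]
cv2.imwrite("pics/tc3.png",np.hstack([cv2.resize(b[180:270,240:350],(440,360),interpolation=2),cv2.resize(a[175:285,260:370],(360,360),interpolation=2)]))
print("p at -35 tool",np.round(robot.current_tool_pos(),4),robot.current_time_s(),np.round(robot.current_joint_positions(),0))
print("grasp px", proj("side",[*T,.1]),proj("side",[*T,.183]),proj("top",[*T,.1]))
E
```

```text
p at -35 tool [0.475  0.0297 0.2003] 19.4917 [-60.  21.  69. 104. -21.  70.  -7.]
grasp px [[336.77041189 212.32137073]] [[337.0254152  179.48390351]] [[318.0636686  236.52956904]]
```

View pics/tc3.png

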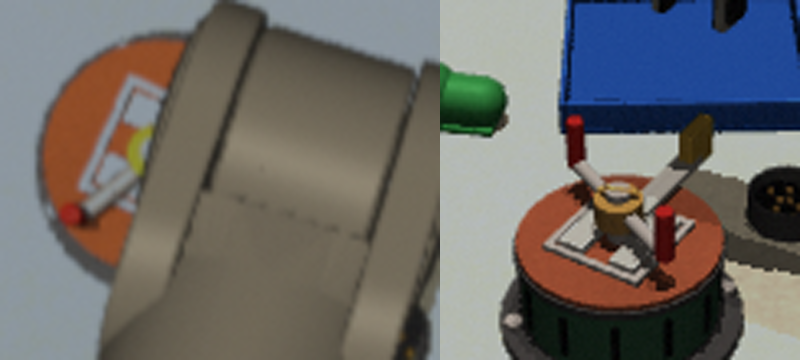

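The nut bar has turned to about 130°/-50°. The fingers straddle the tab line, with their middle at side column 338.6 and the tab at 338.3. I go down and grip.

```bash
cat > t.py <<'E'
from h import *
u=np.array([np.cos(np.radians(-113)),np.sin(np.radians(-113))]); w=np.array([-u[1],u[0]]) # draw dir, lateral
def rep(n):
    f=np.array(robot.current_contact_force());p=np.array(robot.current_tool_pos())
    print(n,"f along/lat/z",round(f[:2]@u,1),round(f[:2]@w,1),round(f[2],1),p.round(4),"gap",round(robot.current_finger_gap(),3),round(robot.current_gripper_force(),1));return f,p
E
python3 - <<'E'
from t import *
T=[.474,.0287]
rep("0");print(robot.line_to([*T,.094],velocity=.1,f_stop=6));rep("down")
fingers.gripper_to(0.0,20);rep("grip20")
f,p=rep("g");
print(robot.current_time_s(),robot.current_eef_rot())
E
```

```text
0 f along/lat/z -0.2 0.3 -0.2 [0.475  0.0297 0.2003] gap 0.454 0.0
False
down f along/lat/z 0.0 -0.4 -0.5 [0.4746 0.0286 0.0946] gap 0.449 0.0
grip20 f along/lat/z 0.5 0.2 0.1 [0.4743 0.0288 0.0943] gap 0.155 19.5
g f along/lat/z 0.5 0.2 0.1 [0.4743 0.0288 0.0943] gap 0.155 19.5
21.0667 [ 1.79967460e+02 -2.79836477e-02  6.70084966e+01]
```

```bash
python3 - <<'E'
from t import *
fingers.gripper_to(0.0,60);f,p=rep("grip60")
z0=p[2]
s=robot.line_to([p[0],p[1],z0+.0065],velocity=.015,f_stop=5);f,p2=rep(f"lift {s}")
a=vision.grab_frame("side")[...,::-1]
cv2.imwrite("pics/tc4.png",cv2.resize(a[185:285,260:380],(720,600),interpolation=2))
print(robot.current_time_s())
E
```

```text
grip60 f along/lat/z 0.3 -0.1 1.1 [0.474  0.0288 0.0941] gap 0.103 58.6
lift False f along/lat/z 0.4 -0.2 -0.4 [0.4739 0.0288 0.1006] gap 0.107 58.5
21.9167
```

View pics/tc4.png

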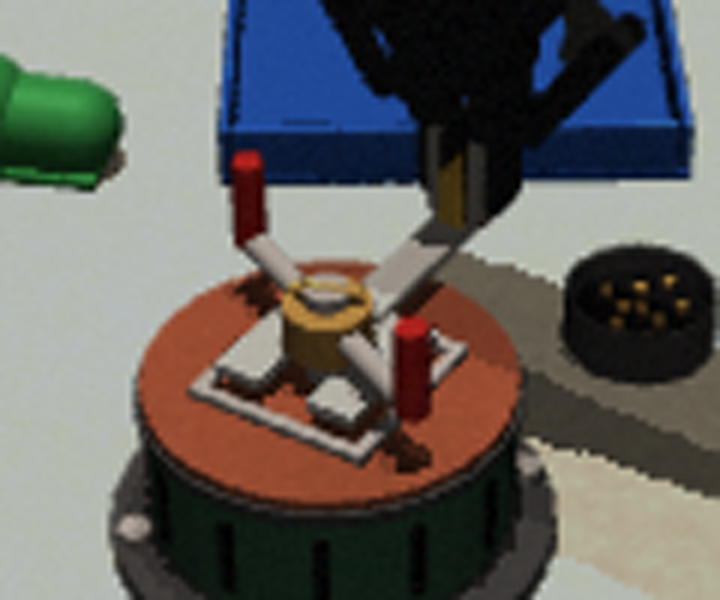

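The washer is raised clear of the lip, with its prongs floating at about (250,345) and (340,400) in the crop, and there is no load. I draw it out.

```bash
python3 - <<'E'
from t import *
p=np.array(robot.current_tool_pos());q=p.copy()
for k in range(7):
    q[:2]+=u*.01
    s=robot.line_to(q,velocity=.03,f_stop=5);f,pp=rep(f"{k} {s}")
    if s or abs(f[:2]@w)>4:break
print(robot.current_time_s())
E
```

```text
0 False f along/lat/z -0.8 -0.1 -1.3 [0.4699 0.0194 0.1005] gap 0.107 58.6
1 False f along/lat/z -0.5 -0.1 0.5 [0.466  0.0103 0.1005] gap 0.102 58.6
2 False f along/lat/z 0.2 0.0 -1.8 [0.4621 0.001  0.1005] gap 0.104 58.6
3 False f along/lat/z 0.1 -0.1 -0.4 [ 0.4582 -0.0082  0.1005] gap 0.103 58.6
4 False f along/lat/z -0.1 0.2 -0.3 [ 0.4543 -0.0174  0.1005] gap 0.102 58.6
5 False f along/lat/z -0.4 0.2 -0.7 [ 0.4504 -0.0266  0.1005] gap 0.105 58.6
6 False f along/lat/z 0.0 -0.0 -1.3 [ 0.4465 -0.0358  0.1005] gap 0.097 58.6
25.3
```

```bash
python3 - <<'E'
from t import *
p=np.array(robot.current_tool_pos());p[2]=.17;p[:2]+=u*.01
robot.line_to(p,velocity=.1)
o=[180,0,99.5];D=[.526,-.254]
robot.line_to([*D,.17],o,velocity=.12);rep("over")
robot.line_to([*D,.045],o,velocity=.1,f_stop=6);rep("low")
a=vision.grab_frame("side")[...,::-1]
cv2.imwrite("pics/tc5.png",cv2.resize(a[135:255,250:410],(800,600),interpolation=2))
print(robot.current_time_s(),robot.current_eef_rot())
E
```

```text
over f along/lat/z 0.2 0.3 -0.7 [ 0.5261 -0.2533  0.17  ] gap 0.104 58.6
low f along/lat/z 0.5 -0.5 -0.1 [ 0.5265 -0.2544  0.0458] gap 0.104 58.6
29.625 [1.79924111e+02 5.09158217e-02 9.95035015e+01]
```

View pics/tc5.png

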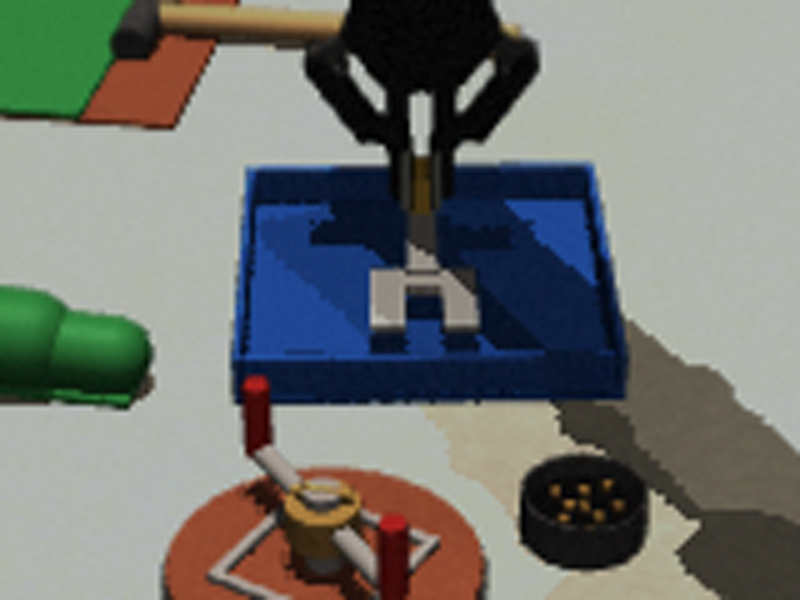

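The washer hangs level inside the tray walls, with its plate at about (425,300) and its tab at (422,185) in the crop. I lower it until it touches, then release.

```bash
python3 - <<'E'
from t import *
D=[.526,-.254]
s=robot.line_to([*D,.024],velocity=.015,f_stop=4);f,p=rep(f"down {s}")
fingers.gripper_to(.14,20);rep("ease")
fingers.gripper_to(.35);rep("open")
robot.line_to([p[0],p[1],.09],velocity=.06);robot.line_to([p[0],p[1],.2],velocity=.2)
robot.move_to([.38,-.33,.35],[180,0,99.5]);robot.pause(.3)
b=vision.grab_frame("top")[...,::-1];a=vision.grab_frame("side")[...,::-1]
cv2.imwrite("pics/tc6.png",np.vstack([cv2.resize(a[150:290,240:400],None,fx=2.5,fy=2.5,interpolation=2),cv2.resize(b[170:280,240:500][:,:],(400,169),interpolation=2)]))
print(robot.current_time_s())
E
```

```text
down True f along/lat/z 0.0 -0.2 3.6 [ 0.526  -0.2539  0.0299] gap 0.104 59.3
ease f along/lat/z 0.6 0.3 4.7 [ 0.5259 -0.2539  0.0296] gap 0.142 29.0
open f along/lat/z -0.6 0.1 -0.7 [ 0.5246 -0.2528  0.0282] gap 0.351 0.0
34.2833
```

View pics/tc6.png

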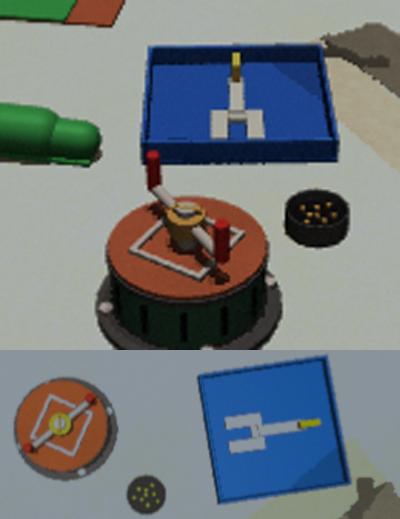

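The picture shows the washer lying flat in the tray with its tab up, at (300,425) in the top half-crop. The nut is still wound back, with its bar at about -51°, and the bystanders have not moved.

```bash
python3 -c "
from h import *
print(workorder.close_job())"
```

```text
the job is handed in; nothing more can be done
None
```

I handed the job in at about 34 s: the nut is wound back to its felt stop (about 205°, pushed to 17 N there, below the brake's 27 N slip), and the washer lies flat in the blue tray, tab up, with the last, glue and tacks left where they were.

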